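Hang the stick blender on its spring balancer

TASK

Take the orange handle of the balancer's retracting hook, pull the hook down to the stick blender in its charging dock and pass it through the wire eye on top, then let the spring lift the blender out of the dock gently, never letting the hook snap up. Bring the hanging blender round the standing things to the steel mixing bowl and let go, so that it hangs still, clear above the middle of the bowl with the hook fully up. Do not shift or knock over the bowl, the grey bottle, the green-lidded jar or the garlic.

Things in the scene. Friction and masses are not known exactly. Their poses are not given: they have to be found in the camera images.
- hook_grip (a point): middle of the orange pull handle, a level bar 60 mm long, 14 mm thick, 24 mm high; its free end is 25 mm from here. It sticks out sideways from the steel hook block (24 mm wide, 36 mm high). x axis: along the handle from its free end to the block and on to the hook's tip; y: across the 14 mm; z: up. The rod's axis is 46 mm along +x. With the block it swivels freely about the rod, 80 degrees either way from square to the boom
- hook_seat (a point): bottom of the hook's bend, where the eye's wire rests: on the rod's axis, 46 mm along +x from hook_grip and 59.5 mm below it; 270 mm above the worktop when up. 7 mm round steel, open towards +x: the tip reaches 20 mm along +x and rises 11 mm over this point; underside 7 mm below it; back 18 mm behind it; 30 mm free between tip and block. Axes as hook_grip
- tube_foot (a point): centre of the lower end of the blue balancer tube (40 mm wide) that stands over the hook, 432 mm above the worktop; a 12 mm rod slides out of it. Because of it the handle must be taken with the tool tilted, from the handle's free end and above. The tube hangs on a trolley that rolls along a boom (underside 590 mm up) swinging on a post at the right; a held hook can be led level anywhere with 1 to 4 N and stays where left
- pull_rod (a joint): how far the hook is pulled down: 0 fully up, 0.13 m at most. The spring pulls the bare hook up with 8 N at 0 and 30 N more per m; the travel is damped (25 N per m/s). With the blender on the hook enough pull remains to carry it fully up. The rod stays upright
- blender_eye (a point): point under the middle of the top wire of the stick blender's eye, on the blender's axis, 185 mm above its foot. The eye is an upright 6 mm wire loop across the blender's y axis, 37 mm wide inside, 36 mm free below this point; the hook passes through it along the blender's x axis, either way. White body 47 mm wide, its top 36 mm below this point; 0.3 to 0.48 kg. z: up along the blender
- blender_foot (a point): centre of the underside of the blender's steel foot (45 mm wide); 10 mm above the worktop in the dock, 85 mm when hanging on the hook fully up. Axes as blender_eye
- blender_dock: white round charging dock, fixed; origin at the centre of its underside, z up; base 110 mm wide, collar 32 mm high and 80 mm wide with a 54 mm well, 22 mm deep, in which the blender's foot stands upright with a few mm of play
- mixing_bowl: small steel mixing bowl, loose, 120 mm across and 55 mm high; origin at the centre of its underside, z up
- bottle: tall matt grey bottle, loose, 73 mm wide, 245 mm high, standing between dock and bowl; origin at the centre of its underside, z up
- jar: glass jar with a green lid, loose, 89 mm wide, 146 mm high, in front of or behind the grey bottle; the blender does not fit between the two; origin at the centre of its underside, z up
- garlic: garlic bulb, loose, 56 mm wide and 56 mm high, low enough for the hanging blender to pass above, on the other side of the bottle from the jar; origin at the centre of its underside, z up
Not all that is in view belongs to the job. What is shaped like the part that bears blender_eye but turquoise is not meant.

How it is judged:
By the outcome, as a careful person would: the job done as asked, in the order asked, and still so for the second after the job is handed in, with the robot touching nothing.
It also fails if it takes over 58 s, if anything falls off the work surface, if the arm or the gripper's body presses on something with over 40 N, if the wrist force passes 120 N, or if a joint passes its speed limit or range.

ROBOT

A 6-joint arm with a two-finger parallel gripper is mounted at the origin on a cart in front of the work surface, level with it; the furniture and walls round the work are solid. World frame = base frame: x ahead of the robot, y to its left, z up, the work surface at z = 0. Lengths are in m, angles in rad, forces in N, time in s.
With the tool pointing down it reaches from about 0.35 to 0.775 m from the base axis. Payload 5.5 kg.
Tool frame: the origin (TCP) lies at the very end of the fingers, on their centre line; the grasp point (between the pads) lies env.pinch_z behind it (env.pinch_z is the distance from the TCP to the grasp point, in m); z points along the fingers, y is the line along which they close (so a half turn about z gives the same grasp; the last joint's range is limited). The gripper opens to 85 mm and grips with 20 to 120 N. Pads are 22 mm wide; open, the fingers measure 114 mm over their backs; the gripper's body (76 mm by 85 mm) begins 54 mm behind the grasp point. The pads swing forward as they close: fully open they stand 13 mm farther back than shut.
Start: joints at [1.191, 0.313, 0.046, 1.304, 0, 1.431], TCP at [0.137, 0.559, 0.204] pointing down, gripper open.
Joint ranges: [-2.76, 2.76], [-0.86, 1.69], [-1.03, 1.26], [-2.2, 2.34], [-1.47, 1.5], [-3.14, 3.14]. Speed limits (rad/s): [2.57, 2.57, 3.14, 3.14, 3.14, 3.14].

INTERFACE

Orientations are given as a unit quaternion [w, x, y, z].
In Python, from workcell import env, eyes gives the robot as it stands.
- The arm moves only by the shell command python3 -m jog 'ROWS' [FORCE]. ROWS is JSON, one flat list of numbers, 7 for each row, row after row: the shift along the world's x, y, z as a fraction of full scale, then the turn, a rotation vector about the world's x, y, z as a fraction of full scale, then the opening, from -1 (shut) to 1 (fully open), so that 0 is half open. A call has 1 to 12 rows; each row is the pose to reach, as a shift and turn from the pose commanded when the call began, turning the shorter way round; what a row does not reach only later rows make up. Full scale, the value 1, is 20 cm for a shift and pi rad for a turn. A row lasts 1/12 s, in which the tool goes at most 41.7 mm and 7.16 degrees, less where a joint would pass 70% of its speed; a pose out of reach is approached as far as the arm can. A call with a number of a shift or a turn outside -1 to 1 is refused whole. A call with a gripper value outside its range is refused whole. The fingers move at their own pace and stop on an object; FORCE is the grip in N (left out, the last holds). Time passes only in rows, so rows that repeat a pose let the fingers close. It gives the time, the measured TCP pose, the force, the opening and the grip force at its end, in the units of the state.
- env.get_state(): the state, without advancing time (a new reading comes with each control period).
- eyes.read_camera(name): name is "side" or "top"; returns (picture, depth): 384x512x3 uint8, red, green, blue; 384x512 float32, m along the optical axis (not along the pixel's ray), 0 where there is no reading.
- eyes.calibration(name): a dict with "fx", "fy", "cx", "cy" (pixels), "R" (3x3) and "t" (3): a world point X has camera coordinates R X + t. Camera axes: x right, y down, z forward; pixel columns grow to the right and rows downward; lengths in m; the calibration is good to about 2 mm. A picture is of the moment at which its call begins. calibration takes no time and is no camera call.
- env.hand_in(): hands the job in; it is judged then, once.
The state is a dict: "clock": time; "joint_pos": joint angles; "qvel": joint speeds; "tau": joint torques, N m; "tcp_pos": TCP position; "orientation": TCP orientation; "wrist_force": force on the tool from outside, world axes, zero at the start; "ft_torque": the same for the moment, N m; "finger_gap": finger opening in m; "grip_force": force on a finger pad.
Only numpy, scipy, OpenCV 4.12 (cv2) and the standard library are available. Lean on these libraries where they do the work, as an engineer would, in place of code of your own. Each camera call takes 0.05 s, during which the arm holds its last target. There are 200 camera calls.

## Working session

There is one attempt and no reset: what is moved stays moved. The work goes in short steps, Python scripts to look and compute and a shell command to move; the robot and the scene stay as the last step left them, time stands still between calls to the robot, and variables do not carry over. Pictures are saved under pics/ and viewed, at most 10 in all, crops included, and the job is handed in when it is done.

```bash
ls; mkdir -p pics
python3 - <<'E'
from workcell import env, eyes
import cv2, numpy as np
s=env.get_state(); print(s['clock'],s['tcp_pos'],s['orientation'],s['finger_gap'],env.pinch_z)
for n in('side','top'):
    p,d=eyes.read_camera(n); np.savez(f'{n}0.npz',p=p,d=d); cv2.imwrite(f'pics/{n}0.png',p[:,:,::-1])
    c=eyes.calibration(n); print(n,c, 'pos',-np.array(c['R']).T@np.array(c['t']))
E
```

```text
pics
0.0 [0.13636781 0.55804865 0.2031151 ] [-2.32186455e-04  1.19609459e-01  9.92820629e-01 -8.49820674e-04] 0.08512991802547776 0.0187
side {'fx': 359.2395493399454, 'fy': 359.2395493399454, 'cx': 260.67629890310087, 'cy': 186.45899753420855, 'R': array([[ 0.95197686, -0.30574468, -0.01613219],
       [-0.18313637, -0.52641134, -0.83027235],
       [ 0.24535919,  0.79335445, -0.55712439]]), 't': array([-0.45795352,  0.3596914 ,  1.00235458])} pos [ 0.25589683 -0.74589369  0.8496902 ]
top {'fx': 418.14469863156, 'fy': 418.14469863156, 'cx': 256.42724042350653, 'cy': 192.77908686196074, 'R': array([[-0.01133918, -0.99987841, -0.0107045 ],
       [-0.89525832,  0.01491999, -0.44529758],
       [ 0.44540315,  0.00453398, -0.89531864]]), 't': array([0.10903839, 0.57949396, 1.07245191])} pos [0.04235973 0.09551661 1.21940065]
```

View pics/side0.png

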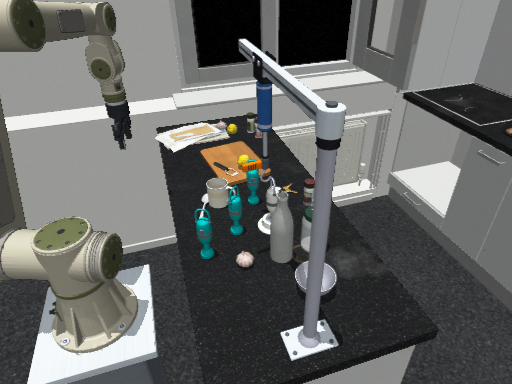

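View pics/top0.png

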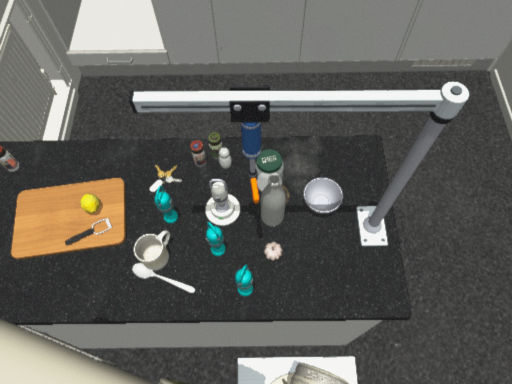

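The side view shows the dock at about (270,222), the bottle at (281,230), the bowl at (315,278) and the garlic at (245,260). The orange handle is near (250,167). In the top view the white blender stands in its dock at (220,203). The orange handle is at (255,190), the bottle at (273,203), the jar at (269,168), the bowl at (323,196) and the garlic at (273,251). There are three turquoise lookalikes, at (168,205), (215,238) and (244,280) in the top view. I'll enlarge both views to confirm the white one.

```bash
cat > h.py <<'E'
from workcell import env, eyes
import cv2, numpy as np
from scipy.spatial.transform import Rotation as Ro
def cam(n):
    c=eyes.calibration(n); return c,np.array(c['R']),np.array(c['t'])
def cloud(n,d):
    c,R,t=cam(n); v,u=np.mgrid[:d.shape[0],:d.shape[1]]
    X=np.stack([(u-c['cx'])/c['fx']*d,(v-c['cy'])/c['fy']*d,d],-1)
    return (X-t)@R
def ray(n,uv):
    c,R,t=cam(n); r=R.T@np.array([(uv[0]-c['cx'])/c['fx'],(uv[1]-c['cy'])/c['fy'],1]); return -R.T@t,r
def plane(n,uv,z):
    o,r=ray(n,uv); return o+r*(z-o[2])/r[2]
def proj(n,X):
    c,R,t=cam(n); x=R@np.array(X)+t; return np.array([c['fx']*x[0]/x[2]+c['cx'],c['fy']*x[1]/x[2]+c['cy']])
def tri(a,b):  # two rays
    o1,r1=ray('side',a);o2,r2=ray('top',b)
    k=np.linalg.lstsq(np.stack([r1,-r2],1),o2-o1,rcond=None)[0]
    p,q=o1+k[0]*r1,o2+k[1]*r2; return (p+q)/2,np.linalg.norm(p-q)
E
python3 - <<'E'
from h import *
A=np.load('side0.npz');B=np.load('top0.npz')
s=cv2.resize(A['p'][110:310,200:360],None,fx=2.5,fy=3,interpolation=cv2.INTER_CUBIC)  # 400x600
s=cv2.resize(A['p'][120:300,200:333],(400,540),interpolation=cv2.INTER_CUBIC)
t=cv2.resize(B['p'][110:290,190:323],(400,540),interpolation=cv2.INTER_CUBIC)
cv2.imwrite('pics/crop0.png',np.hstack([s,t])[:,:,::-1])
for n,D in(('side',A),('top',B)):
    h=cv2.cvtColor(D['p'],cv2.COLOR_RGB2HSV); P=cloud(n,D['d'])
    ok=(D['d']>0)&(P[...,0]>0.2)&(P[...,0]<.95)
    for nm,lo,hi in(('orange',(8,200,180),(20,255,255)),('blue',(105,120,60),(120,255,255)),('green',(60,80,30),(85,255,140))):
        m=(cv2.inRange(h,lo,hi)>0)&ok
        k,L,st,ce=cv2.connectedComponentsWithStats(m.astype(np.uint8))
        for i in range(1,k):
            if st[i,4]>15:
                q=P[L==i]; print(n,nm,st[i],ce[i].round(1),np.median(q,0).round(3),q.min(0).round(3),q.max(0).round(3))
E
```

```text
side orange [242 160  20   7  60] [251.7 163. ] [0.493 0.101 0.34 ] [0.464 0.094 0.019] [0.673 0.653 0.344]
side blue [257  82  15   5  43] [263.   84.6] [0.523 0.092 0.562] [0.513 0.073 0.558] [0.55  0.108 0.572]
side blue [257  88  15  37 503] [264.3 106.5] [0.528 0.093 0.505] [0.512 0.087 0.455] [0.55  0.11  0.552]
side blue [258 127  14   5  32] [264.6 129.4] [0.529 0.092 0.441] [0.514 0.088 0.436] [0.549 0.104 0.445]
side green [304 206   9  16  92] [308.3 213.2] [0.661 0.066 0.144] [0.65  0.037 0.131] [0.689 0.097 0.148]
top orange [251 178   8  23 116] [254.5 189.3] [0.489 0.105 0.34 ] [0.463 0.096 0.334] [0.52  0.113 0.344]
top blue [243 122  15   5  52] [250.2 123.4] [0.517 0.108 0.564] [0.513 0.096 0.558] [0.521 0.123 0.57 ]
top blue [241 125  20  30 449] [251.1 139.9] [0.517 0.109 0.506] [0.512 0.09  0.456] [0.53  0.128 0.55 ]
top green [257 150  25  22 301] [268.9 161.3] [0.675 0.063 0.144] [0.649 0.026 0.133] [0.722 0.098 0.151]
```

View pics/crop0.png

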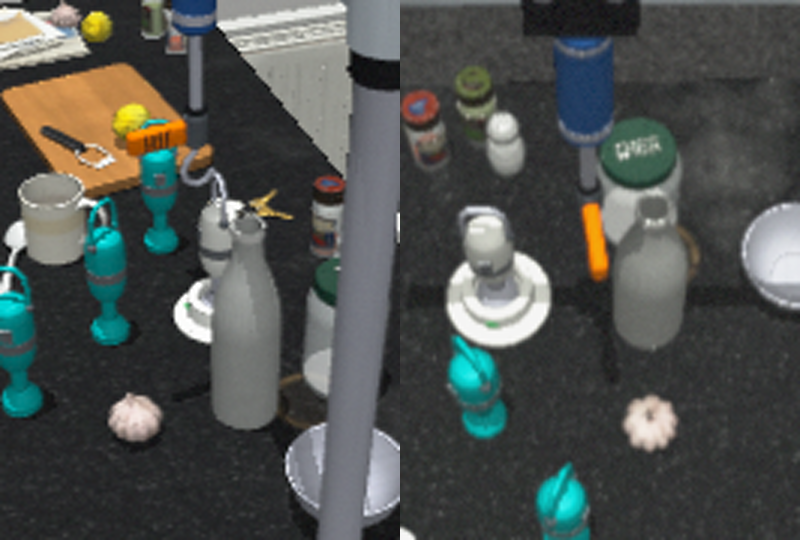

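The white blender in the dock (top-crop (487,250), wire loop at (485,215)) is the one meant. The turquoise ones at crop (475,390) and (560,505), and the third further left, have the same shape but the wrong colour and no dock. Next I'll measure positions from the depth clouds.

```bash
cat > m.py <<'E'
from h import *
A=np.load('side0.npz');B=np.load('top0.npz')
PS=cloud('side',A['d']);PT=cloud('top',B['d'])
def sl(c,r,z0,z1,cams=(PS,PT)):
    out=[]
    for P in cams:
        m=(np.hypot(P[...,0]-c[0],P[...,1]-c[1])<r)&(P[...,2]>z0)&(P[...,2]<z1); out.append(P[m])
    return np.vstack(out)
def circ(q,R=None):
    from scipy.optimize import least_squares
    f=lambda p:np.hypot(q[:,0]-p[0],q[:,1]-p[1])-(p[2] if R is None else R)
    c0=q[:,:2].mean(0); r=least_squares(f,[*c0,.03],loss='soft_l1',f_scale=.002); return r.x.round(4),len(q)
E
python3 - <<'E'
from m import *
for nm,uv,z in(('dock',(222,208),.03),('bottle',(272,218),.0),('bowl',(323,196),.04),('garlic',(273,251),.03),('jar',(269,162),.146)):
    print(nm,plane('top',uv,z).round(3))
d=plane('top',(222,208),.03)
for nm,P in(('S',PS),('T',PT)):
    q=sl(d,.062,.015,.028,(P,));
    for z0,z1 in((.004,.012),(.028,.036),(.08,.1),(.12,.155),(.162,.205)):
        q=sl(d,.075,z0,z1,(P,)); 
        if len(q)>5: print(nm,z0,len(q),q.mean(0).round(4),q.min(0).round(3),q.max(0).round(3))
b=plane('top',(272,218),0)
for z0,z1 in((.03,.06),(.06,.12)): print('bottle',circ(sl(b,.055,z0,z1),.0365),circ(sl(b,.055,z0,z1,(PT,)),.0365))
q=sl(b,.06,.2,.26); print('bneck',circ(q),q.max(0))
q=sl(plane('top',(323,196),.04),.09,.05,.06); print('bowl rim',circ(q),q.min(0),q.max(0))
q=sl(plane('top',(273,251),.03),.05,.01,.06); print('garlic',circ(q,.028),q.min(0),q.max(0))
q=sl(plane('top',(269,162),.146),.06,.138,.152); print('jarlid',circ(q[:]),q.min(0),q.max(0))
for nm,P,D in(('S',PS,A),('T',PT,B)):
    h=cv2.cvtColor(D['p'],cv2.COLOR_RGB2HSV); m=(cv2.inRange(h,(8,180,100),(20,255,255))>0)&(P[...,2]>.31)&(P[...,2]<.36)
    q=P[m]; c=q.mean(0); u=np.linalg.svd(q[:,:2]-c[:2],full_matrices=False)[2][0]; pr=(q[:,:2]-c[:2])@u; print('handle',nm,len(q),c.round(4),u.round(3),pr.min(),pr.max(),q.min(0),q.max(0))
    q=sl((.535,.107),.035,.35,.42,(P,)); print('rod',len(q),np.median(q,0) if len(q) else '',circ(q,.006) if len(q)>5 else '')
    q=sl((.528,.107),.035,.44,.55,(P,)); print('tube',circ(q,.02))
    q=sl((.54,.11),.05,.24,.315,(P,)); print('hook',len(q),q.mean(0),q.min(0),q.max(0))
E
```

```text
dock [0.583 0.21  0.03 ]
bottle [0.559 0.053 0.   ]
bowl [ 0.614 -0.107  0.04 ]
garlic [0.44  0.055 0.03 ]
jar [0.678 0.062 0.146]
S 0.004 84 [0.5535 0.2029 0.0076] [0.525 0.163 0.004] [0.577 0.257 0.011]
S 0.028 64 [0.5718 0.2133 0.0312] [0.557 0.181 0.028] [0.593 0.247 0.035]
S 0.08 29 [0.581 0.196 0.091] [0.571 0.187 0.081] [0.595 0.215 0.1  ]
S 0.12 117 [0.5846 0.1982 0.1402] [0.568 0.185 0.121] [0.613 0.233 0.155]
S 0.162 37 [0.592  0.2073 0.1849] [0.588 0.184 0.166] [0.595 0.233 0.202]
T 0.004 324 [0.5798 0.2064 0.0076] [0.515 0.139 0.004] [0.647 0.283 0.012]
T 0.028 191 [0.584  0.2091 0.0319] [0.557 0.175 0.028] [0.622 0.247 0.036]
T 0.08 22 [0.5755 0.2094 0.0938] [0.571 0.189 0.08 ] [0.589 0.234 0.1  ]
T 0.12 149 [0.5813 0.2094 0.1432] [0.568 0.185 0.12 ] [0.612 0.237 0.155]
T 0.162 52 [0.5924 0.2101 0.1884] [0.588 0.187 0.163] [0.596 0.235 0.203]
bottle (array([0.5685, 0.0542, 0.03  ]), 232) (array([0.5687, 0.0535, 0.03  ]), 80)
bottle (array([0.5683, 0.0541, 0.03  ]), 523) (array([0.5684, 0.0535, 0.03  ]), 193)
bneck (array([0.5667, 0.053 , 0.0148]), 416) [0.58429529 0.0715
[... 476 characters left out ...]
320584 0.09255774 0.31888078] [0.52164772 0.11133259 0.34362089]
rod 99 [0.53148669 0.10450497 0.38369426] (array([0.5335, 0.1093, 0.03  ]), 99)
tube (array([0.5334, 0.1098, 0.03  ]), 608)
hook 57 [0.53188713 0.10536622 0.28372985] [0.5177187  0.06624866 0.24319538] [0.56311087 0.11366933 0.3134478 ]
handle T 139 [0.4878 0.1046 0.3388] [-0.991 -0.135] -0.03278003438656312 0.02611320407454873 [0.46221221 0.09628548 0.32216511] [0.51981036 0.11278713 0.34399264]
rod 92 [0.52886277 0.1088966  0.37206657] (array([0.5334, 0.1088, 0.03  ]), 92)
tube (array([0.5341, 0.1092, 0.03  ]), 556)
hook 8 [0.55868186 0.06527605 0.24349092] [0.55173952 0.06176451 0.24027249] [0.56523981 0.06940294 0.24755714]
```

Run:
```python
from m import *
q=sl((.592,.21),.04,.163,.205); u=np.linalg.svd(q[:,:2]-q[:,:2].mean(0),full_matrices=False)[2][0]; print('eye line',q.mean(0),u, q.max(0))
for P in (PS,PT):
    q=sl((.592,.21),.04,.12,.15,(P,)); print('body',circ(q,.0235))
for D,P,n in((B,PT,'T'),(A,PS,'S')):
    h=cv2.cvtColor(D['p'],cv2.COLOR_RGB2HSV); m=(cv2.inRange(h,(82,120,60),(98,255,255))>0)&(P[...,0]>.2)&(P[...,0]<.8)
    k,L,st,ce=cv2.connectedComponentsWithStats(m.astype(np.uint8))
    for i in range(1,k):
        if st[i,4]>60: q=P[L==i]; print(n,'turq',ce[i].round(),np.median(q,0).round(3),q.min(0).round(3),q.max(0).round(3))
print('post',plane('top',(373,225),0),'posttop',plane('top',(452,97),.62),'boom end',plane('top',(137,101),.62))
s=env.get_state(); w,x,y,z=s['orientation']; R0=Ro.from_quat([x,y,z,w])
print(R0.as_matrix().round(3))
yaw=np.radians(6.5);th=np.radians(45)
zt=np.array([np.cos(yaw)*np.sin(th),np.sin(yaw)*np.sin(th),-np.cos(th)]);yt=np.array([-np.sin(yaw),np.cos(yaw),0]);xt=np.cross(yt,zt)
R1=Ro.from_matrix(np.stack([xt,yt,zt],1)); rv=(R1*R0.inv()).as_rotvec(); print('rv/pi',rv/np.pi,np.degrees(np.linalg.norm(rv)))
g=np.array([.488,.104,.3295]); tcp=g+zt*env.pinch_z; pre=tcp-zt*.09
print('tcp',tcp,'pre',pre,'shift pre/.2',(pre-s['tcp_pos'])/.2,'shift final/.2',(tcp-s['tcp_pos'])/.2, zt)
```

```text
eye line [0.59222327 0.20918405 0.18722949] [-0.05658592 -0.99839773] [0.59568517 0.23472635 0.2033795 ]
body (array([0.5934, 0.2122, 0.03  ]), 88)
body (array([0.5948, 0.2109, 0.03  ]), 97)
T turq [162. 199.] [0.561 0.371 0.143] [ 0.544  0.352 -0.004] [0.672 0.435 0.194]
T turq [170. 216.] [0.559 0.368 0.019] [ 0.546  0.352 -0.003] [0.585 0.4   0.087]
T turq [214. 234.] [0.452 0.22  0.144] [ 0.436  0.198 -0.002] [0.549 0.261 0.192]
T turq [218. 250.] [0.449 0.216 0.017] [ 0.437  0.199 -0.005] [0.474 0.246 0.087]
T turq [243. 276.] [0.332 0.136 0.145] [0.315 0.116 0.   ] [0.404 0.161 0.194]
T turq [245. 291.] [0.325 0.138 0.015] [ 0.315  0.118 -0.004] [0.345 0.162 0.085]
S turq [252. 176.] [0.565 0.359 0.132] [0.489 0.098 0.1  ] [0.592 0.375 0.32 ]
S turq [234. 201.] [0.459 0.208 0.135] [ 0.436  0.197 -0.003] [0.535 0.511 0.19 ]
S turq [253. 195.] [0.566 0.362 0.025] [ 0.256 -0.746 -0.003] [0.621 0.473 0.85 ]
S turq [203. 222.] [0.338 0.127 0.141] [ 0.256 -0.746 -0.005] [0.386 0.401 0.85 ]
S turq [236. 225.] [0.456 0.208 0.024] [ 0.256 -0.746 -0.002] [0.485 0.28  0.85 ]
S turq [206. 248.] [0.336 0.126 0.022] [ 0.316  0.114 -0.002] [0.36  0.174 0.092]
post [ 0.5303942  -0.26152144  0.        ] posttop [ 0.52676342 -0.2547732   0.62      ] boom end [0.5290662  0.31191088 0.62      ]
[[-0.971  0.237 -0.001]
 [ 0.237  0.971 -0.002]
 [ 0.    -0.002 -1.   ]]
rv/pi [-0.01537755 -0.25085656  0.10677117] 49.15205328272387
tcp [0.5011379  0.10549687 0.3162771 ] pre [0.43790737 0.09829267 0.37991671] shift pre/.2 [ 1.50762262 -2.29891455  0.88353553] shift final/.2 [ 1.82377525 -2.2628935   0.56533747] [ 0.7025614   0.08004676 -0.70710678]
```

```bash
R='.5,-1,.88,-.015,-.251,.107,0'
python3 -m jog '[.25,-.5,.5,-.008,-.125,.053,0, .5,-1,.88,-.015,-.251,.107,0, .5,-1,.88,-.015,-.251,.107,0, .5,-1,.88,-.015,-.251,.107,0, .5,-1,.88,-.015,-.251,.107,0, .5,-1,.88,-.015,-.251,.107,0, .5,-1,.88,-.015,-.251,.107,0, .5,-1,.88,-.015,-.251,.107,0, .5,-1,.88,-.015,-.251,.107,0, .5,-1,.88,-.015,-.251,.107,0]'
python3 -m jog '[.5,-.7,0,0,0,0,0, .5,-.7,0,0,0,0,0, .5,-.7,0,0,0,0,0, .5,-.7,0,0,0,0,0, .5,-.7,0,0,0,0,0, .5,-.7,0,0,0,0,0]'
python3 -m jog '[.5,-.6,0,0,0,0,0, .5,-.6,0,0,0,0,0, .5,-.6,0,0,0,0,0, .5,-.6,0,0,0,0,0, .5,-.6,0,0,0,0,0, .5,-.6,0,0,0,0,0, .5,-.6,0,0,0,0,0]'
```

```text
invalid input: not JSON, or not a number
invalid input: not JSON, or not a number
invalid input: not JSON, or not a number
```

JSON needs leading zeros.

```bash
python3 -m jog '[0.25,-0.5,0.5,-0.008,-0.125,0.053,0, 0.5,-1,0.88,-0.015,-0.251,0.107,0, 0.5,-1,0.88,-0.015,-0.251,0.107,0, 0.5,-1,0.88,-0.015,-0.251,0.107,0, 0.5,-1,0.88,-0.015,-0.251,0.107,0, 0.5,-1,0.88,-0.015,-0.251,0.107,0, 0.5,-1,0.88,-0.015,-0.251,0.107,0, 0.5,-1,0.88,-0.015,-0.251,0.107,0, 0.5,-1,0.88,-0.015,-0.251,0.107,0, 0.5,-1,0.88,-0.015,-0.251,0.107,0]'
python3 -m jog '[0.5,-0.7,0,0,0,0,0, 0.5,-0.7,0,0,0,0,0, 0.5,-0.7,0,0,0,0,0, 0.5,-0.7,0,0,0,0,0, 0.5,-0.7,0,0,0,0,0, 0.5,-0.7,0,0,0,0,0]'
python3 -m jog '[0.5,-0.6,0,0,0,0,0, 0.5,-0.6,0,0,0,0,0, 0.5,-0.6,0,0,0,0,0, 0.5,-0.6,0,0,0,0,0, 0.5,-0.6,0,0,0,0,0, 0.5,-0.6,0,0,0,0,0, 0.5,-0.6,0,0,0,0,0]'
cat > tgt.py <<'E'
# prints the shift (fractions) and turn left to bring the grasp point to g with yaw, tilt 45
import sys
from h import *
g=np.array([float(v) for v in sys.argv[1:4]]); yaw=np.radians(float(sys.argv[4])); th=np.radians(45)
s=env.get_state(); w,x,y,z=s['orientation']; R0=Ro.from_quat([x,y,z,w])
zt=np.array([np.cos(yaw)*np.sin(th),np.sin(yaw)*np.sin(th),-np.cos(th)]);yt=np.array([-np.sin(yaw),np.cos(yaw),0]);xt=np.cross(yt,zt)
R1=Ro.from_matrix(np.stack([xt,yt,zt],1))
print('t',s['clock'],'tcp',s['tcp_pos'].round(4) if hasattr(s['tcp_pos'],'round') else s['tcp_pos'],'F',np.round(s['wrist_force'],2),'grasp',(np.array(s['tcp_pos'])-R0.as_matrix()[:,2]*env.pinch_z).round(4))
print('shift/.2',((g+zt*env.pinch_z-s['tcp_pos'])/.2).round(3),'turn/pi',((R1*R0.inv()).as_rotvec()/np.pi).round(3),'toolz',R0.as_matrix()[:,2].round(3))
E
python3 tgt.py .488 .104 .3295 6.5
```

```text
clock: 0.93
tcp_pos: [0.2363, 0.3588, 0.3799]
orientation: [0.382, -0.053, 0.922, 0.024]
wrist_force: [-0.7, -0.4, -0.4]
finger_gap: 0.0426
grip_force: 0.0
clock: 1.43
tcp_pos: [0.3389, 0.2158, 0.3799]
orientation: [0.382, -0.049, 0.923, 0.022]
wrist_force: [-0.6, -0.6, 0.0]
finger_gap: 0.0428
grip_force: 0.0
clock: 2.02
tcp_pos: [0.4383, 0.0956, 0.3787]
orientation: [0.38, -0.049, 0.923, 0.022]
wrist_force: [-0.1, -0.1, -0.6]
finger_gap: 0.0429
grip_force: 0.0
t 2.0167 tcp [0.4383 0.0956 0.3787] F [-0.09 -0.07 -0.57] grasp [0.4253 0.0942 0.392 ]
shift/.2 [ 0.314  0.049 -0.312] turn/pi [-0.001 -0.001  0.002] toolz [ 0.7    0.078 -0.71 ]
```

```bash
python3 -m jog '[0.08,0.012,-0.078,0,0,0,0, 0.16,0.025,-0.156,0,0,0,0, 0.24,0.037,-0.235,0,0,0,0, 0.314,0.049,-0.312,0,0,0.002,0, 0.314,0.049,-0.312,0,0,0.002,0, 0.314,0.049,-0.312,0,0,0.002,-1, 0.314,0.049,-0.312,0,0,0.002,-1, 0.314,0.049,-0.312,0,0,0.002,-1, 0.314,0.049,-0.312,0,0,0.002,-1, 0.314,0.049,-0.312,0,0,0.002,-1, 0.314,0.049,-0.312,0,0,0.002,-1, 0.314,0.049,-0.312,0,0,0.002,-1]' 70
python3 - <<'E'
from h import *
s,d=eyes.read_camera('side');t,dt=eyes.read_camera('top')
a=cv2.resize(s[110:230,190:323],(400,360),interpolation=cv2.INTER_CUBIC);b=cv2.resize(t[110:230,190:323],(400,360),interpolation=cv2.INTER_CUBIC)
cv2.imwrite('pics/grasp.png',np.hstack([a,b])[:,:,::-1])
E
python3 tgt.py .488 .104 .3295 6.5
```

```text
clock: 3.02
tcp_pos: [0.4995, 0.1083, 0.3184]
orientation: [0.383, -0.056, 0.922, 0.024]
wrist_force: [-0.4, 0.1, 0.3]
finger_gap: 0.0116
grip_force: 67.9
t 3.1167 tcp [0.4996 0.1082 0.3184] F [-0.7   0.81  0.46] grasp [0.4864 0.1066 0.3316]
shift/.2 [ 0.008 -0.014 -0.01 ] turn/pi [-0.001  0.001 -0.003] toolz [ 0.703  0.087 -0.706]
```

View pics/grasp.png

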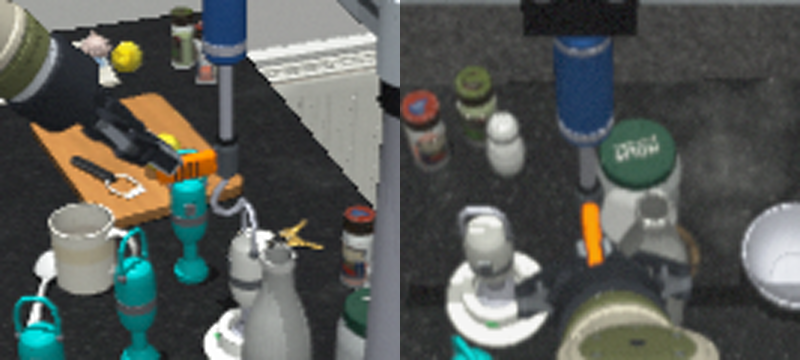

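The top crop shows the orange handle at (595,235) held between the fingertips. The side crop shows the same at (195,165), with the hook still fully up.

```bash
python3 tgt.py .499 .2125 .2365 -3
```

```text
t 3.1167 tcp [0.4996 0.1082 0.3184] F [-0.7   0.81  0.46] grasp [0.4864 0.1066 0.3316]
shift/.2 [ 0.063  0.518 -0.475] turn/pi [-0.001  0.001 -0.055] toolz [ 0.703  0.087 -0.706]
```

```bash
python3 -m jog '[0,0.03,-0.04,0,0,-0.003,-1, 0.005,0.08,-0.09,0,0,-0.01,-1, 0.01,0.14,-0.15,0,0,-0.016,-1, 0.02,0.2,-0.2,0,0,-0.022,-1, 0.03,0.26,-0.25,0,0,-0.028,-1, 0.04,0.32,-0.3,0,0,-0.034,-1, 0.05,0.38,-0.35,0,0,-0.04,-1, 0.055,0.44,-0.4,0,0,-0.047,-1, 0.06,0.48,-0.44,0,0,-0.052,-1, 0.063,0.51,-0.465,0,0,-0.055,-1, 0.063,0.518,-0.475,0,0,-0.055,-1, 0.063,0.518,-0.475,0,0,-0.055,-1]'
python3 tgt.py .499 .2125 .2365 -3
python3 - <<'E'
from h import *
s,d=eyes.read_camera('side');t,dt=eyes.read_camera('top')
np.savez('th.npz',s=s,d=d,t=t,dt=dt)
a=cv2.resize(s[100:220,190:323],(400,360),interpolation=cv2.INTER_CUBIC);b=cv2.resize(t[110:230,170:303],(400,360),interpolation=cv2.INTER_CUBIC)
cv2.imwrite('pics/thread.png',np.hstack([a,b])[:,:,::-1])
P=cloud('side',d);Q=cloud('top',dt)
for n,C in(('S',P),('T',Q)):
    for z0,z1 in((.28,.42),(.44,.55)):
        m=(np.hypot(C[...,0]-.545,C[...,1]-.21)<.03)&(C[...,2]>z0)&(C[...,2]<z1); q=C[m]; print(n,z0,len(q),q.mean(0).round(4),q.min(0).round(3),q.max(0).round(3))
E
```

```text
clock: 4.12
tcp_pos: [0.5161, 0.214, 0.2287]
orientation: [0.388, 0.025, 0.921, -0.007]
wrist_force: [0.4, 0.3, 10.6]
finger_gap: 0.0116
grip_force: 68.9
t 4.1167 tcp [0.5161 0.214  0.2287] F [ 0.41  0.26 10.63] grasp [0.5027 0.2146 0.2417]
shift/.2 [-0.019 -0.011 -0.027] turn/pi [-0.002  0.004 -0.   ] toolz [ 0.714 -0.032 -0.699]
S 0.28 167 [0.5489 0.2051 0.3517] [0.543 0.199 0.28 ] [0.556 0.211 0.42 ]
S 0.44 520 [0.5455 0.1945 0.4971] [0.529 0.185 0.44 ] [0.568 0.217 0.55 ]
T 0.28 140 [0.5461 0.2079 0.3527] [0.543 0.203 0.283] [0.551 0.214 0.416]
T 0.44 576 [0.5352 0.2054 0.4985] [0.528 0.188 0.44 ] [0.556 0.227 0.55 ]
```

View pics/thread.png

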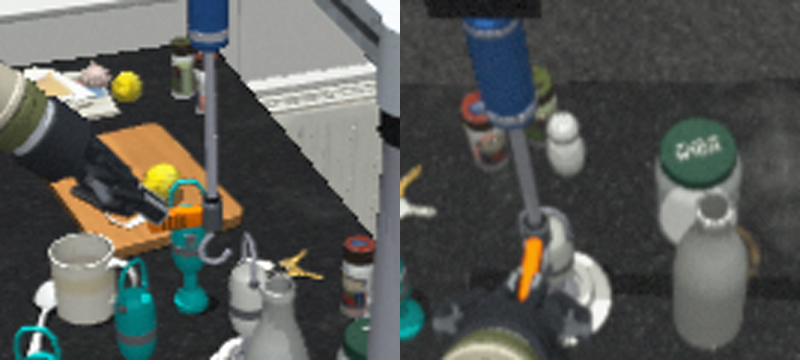

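In the side crop the hook, with its tip at (230,245), points at the blender's wire eye at (250,240). The rod is at about (0.550, 0.209). I'll lower 5 mm more, then pass the tip through along +x.

```bash
python3 -m jog '[0,0.005,-0.015,0,0,0,-1, 0,0.008,-0.028,0,0,0,-1, 0,0.008,-0.028,0,0,0,-1, 0.02,0.008,-0.028,0,0,0,-1, 0.05,0.007,-0.028,0,0,0,-1, 0.08,0.006,-0.028,0,0,0,-1, 0.11,0.005,-0.028,0,0,0,-1, 0.14,0.004,-0.028,0,0,0,-1, 0.17,0.004,-0.028,0,0,0,-1, 0.2,0.004,-0.028,0,0,0,-1, 0.21,0.004,-0.028,0,0,0,-1, 0.21,0.004,-0.028,0,0,0,-1]'
python3 tgt.py .5447 .2125 .2365 -3
python3 - <<'E'
from h import *
s,d=eyes.read_camera('side');t,dt=eyes.read_camera('top')
a=cv2.resize(s[130:210,230:310],(600,600),interpolation=cv2.INTER_CUBIC)
cv2.imwrite('pics/in.png',a[:,:,::-1])
P=cloud('side',d);Q=cloud('top',dt)
for n,C in(('S',P),('T',Q)):
    m=(np.hypot(C[...,0]-.592,C[...,1]-.21)<.02)&(C[...,2]>.28)&(C[...,2]<.42); q=C[m]; print(n,len(q),q.mean(0).round(4))
    m=(np.hypot(C[...,0]-.592,C[...,1]-.21)<.04)&(C[...,2]>.11)&(C[...,2]<.15); q=C[m]; print(n,len(q),q.mean(0).round(4),q.min(0).round(3))
E
```

```text
clock: 5.22
tcp_pos: [0.5592, 0.2136, 0.2243]
orientation: [0.389, 0.026, 0.921, -0.007]
wrist_force: [0.6, -0.3, 10.8]
finger_gap: 0.0117
grip_force: 69.0
t 5.2167 tcp [0.5592 0.2136 0.2243] F [ 0.57 -0.29 10.84] grasp [0.5458 0.2143 0.2373]
shift/.2 [-0.006 -0.009 -0.005] turn/pi [-0.002  0.004  0.   ] toolz [ 0.716 -0.033 -0.698]
S 162 [0.5913 0.2048 0.3521]
S 113 [0.582  0.1962 0.131 ] [0.568 0.182 0.112]
T 149 [0.5889 0.2075 0.352 ]
T 13 [0.5886 0.1895 0.1384] [0.582 0.185 0.111]
```

View pics/in.png

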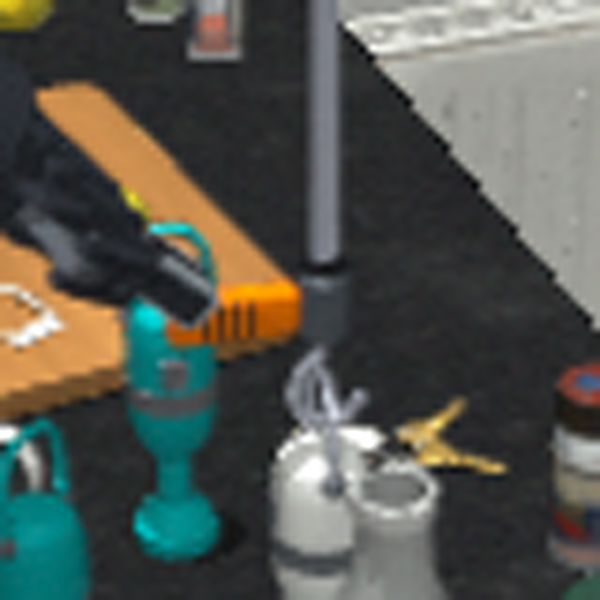

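The tip is through the eye: the tip shows at (360,400), the eye's arch at (318,355), and the bend lies below it. Side force is small. Now I'll let it rise slowly.

```bash
python3 -m jog '[0,0,0.01,0,0,0,-1, 0,0,0.03,0,0,0,-1, 0,0,0.05,0,0,0,-1, 0,0,0.065,0,0,0,-1, 0,0,0.08,0,0,0,-1, 0,0,0.1,0,0,0,-1, 0,0,0.12,0,0,0,-1, 0,0,0.14,0,0,0,-1, 0,0,0.16,0,0,0,-1, 0,0,0.18,0,0,0,-1, 0,0,0.2,0,0,0,-1, 0,0,0.22,0,0,0,-1]'
python3 -m jog '[0,0,0.02,0,0,0,-1, 0,0,0.04,0,0,0,-1, 0,0,0.06,0,0,0,-1, 0,0,0.08,0,0,0,-1, 0,0,0.1,0,0,0,-1, 0,0,0.12,0,0,0,-1, 0,0,0.14,0,0,0,-1, 0,0,0.16,0,0,0,-1, 0,0,0.18,0,0,0,-1, 0,0,0.2,0,0,0,-1, 0,0,0.22,0,0,0,-1, 0,0,0.23,0,0,0,-1]'
python3 -m jog '[0,0,0.005,0,0,0,-1, 0,0,0.01,0,0,0,-1, 0,0,0.01,0,0,0,-1]'
python3 tgt.py .5447 .2125 .3316 -3
python3 - <<'E'
from h import *
s,d=eyes.read_camera('side')
a=cv2.resize(s[90:260,200:370],(600,600),interpolation=cv2.INTER_CUBIC)
cv2.imwrite('pics/up.png',a[:,:,::-1])
E
```

```text
clock: 6.32
tcp_pos: [0.5541, 0.2128, 0.2614]
orientation: [0.383, 0.024, 0.923, -0.009]
wrist_force: [0.0, -0.1, 4.0]
finger_gap: 0.0115
grip_force: 68.2
clock: 7.32
tcp_pos: [0.5542, 0.2128, 0.3079]
orientation: [0.383, 0.024, 0.923, -0.009]
wrist_force: [-0.4, 0.4, 3.2]
finger_gap: 0.0117
grip_force: 68.2
clock: 7.57
tcp_pos: [0.5542, 0.2128, 0.3095]
orientation: [0.383, 0.024, 0.923, -0.009]
wrist_force: [-0.5, -0.0, 4.9]
finger_gap: 0.0113
grip_force: 68.3
t 7.5667 tcp [0.5542 0.2128 0.3095] F [-0.54 -0.03  4.86] grasp [0.541  0.2134 0.3227]
shift/.2 [ 0.018 -0.005  0.044] turn/pi [-0.001  0.    -0.   ] toolz [ 0.707 -0.034 -0.706]
```

View pics/up.png

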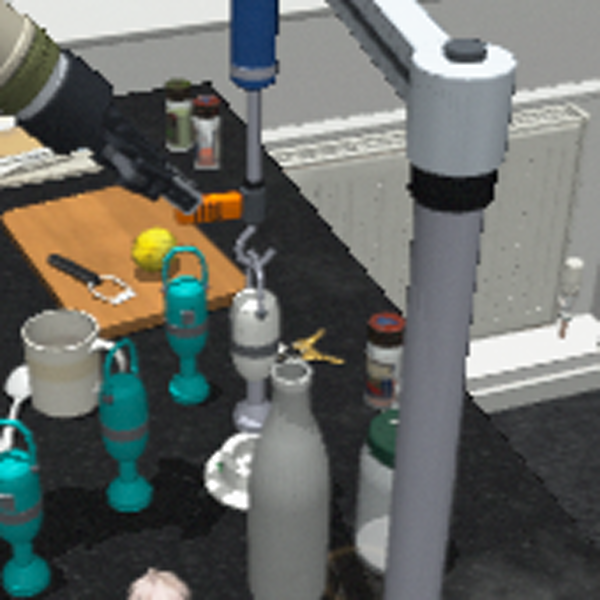

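The side view shows the blender hanging on the hook at (255,340), with the foot at (250,415) clear above the dock. I'll finish the rise, then carry it round in front of the bottle and over the garlic.

```bash
python3 -m jog '[0,0,0.008,0,0,0,-1, 0,0,0.016,0,0,0,-1, 0,0,0.024,0,0,0,-1, 0,0,0.032,0,0,0,-1, 0,0,0.038,0,0,0,-1, 0,0,0.042,0,0,0,-1, 0,0,0.042,0,0,0,-1]'
python3 -m jog '[-0.01,-0.012,0,0,0,0,-1, -0.03,-0.035,0,0,0,0,-1, -0.055,-0.065,0,0,0,0,-1, -0.08,-0.095,0,0,0,0,-1, -0.105,-0.125,0,0,0,0,-1, -0.13,-0.155,0,0,0,0,-1, -0.155,-0.185,0,0,0,0,-1, -0.18,-0.215,0,0,0,0,-1, -0.208,-0.24,0,0,0,0,-1, -0.238,-0.265,0,0,0,0,-1, -0.268,-0.29,0,0,0,0,-1, -0.298,-0.315,0,0,0,0,-1]'
python3 tgt.py .428 .105 .3316 0
```

```text
clock: 8.2
tcp_pos: [0.5541, 0.2128, 0.3178]
orientation: [0.383, 0.024, 0.923, -0.009]
wrist_force: [-0.4, -0.1, 5.2]
finger_gap: 0.0113
grip_force: 68.3
clock: 9.2
tcp_pos: [0.4938, 0.1494, 0.3174]
orientation: [0.383, 0.024, 0.923, -0.009]
wrist_force: [0.4, 0.6, 4.3]
finger_gap: 0.0118
grip_force: 68.2
t 9.2 tcp [0.4938 0.1494 0.3174] F [0.44 0.59 4.28] grasp [0.4806 0.15   0.3306]
shift/.2 [-0.263 -0.222  0.005] turn/pi [-0.001  0.     0.016] toolz [ 0.707 -0.034 -0.707]
```

```bash
python3 -m jog '[-0.03,-0.025,0.001,0,0,0.001,-1, -0.06,-0.05,0.002,0,0,0.003,-1, -0.09,-0.075,0.003,0,0,0.004,-1, -0.12,-0.1,0.004,0,0,0.006,-1, -0.15,-0.125,0.005,0,0,0.008,-1, -0.18,-0.15,0.005,0,0,0.01,-1, -0.21,-0.18,0.005,0,0,0.011,-1, -0.235,-0.21,0.005,0,0,0.012,-1, -0.255,-0.24,0.005,0,0,0.013,-1, -0.27,-0.275,0.005,0,0,0.014,-1, -0.28,-0.31,0.005,0,0,0.015,-1, -0.285,-0.345,0.005,0,0,0.016,-1]'
python3 -m jog '[0,-0.035,0,0,0,0,-1, 0,-0.07,0,0,0,0,-1, 0,-0.105,0,0,0,0,-1, 0.002,-0.14,0,0,0,0,-1, 0.005,-0.175,0,0,0,0,-1, 0.01,-0.21,0,0,0,0,-1, 0.02,-0.245,0,0,0,0,-1, 0.03,-0.28,0,0,0,0,-1, 0.045,-0.31,0,0,0,0,-1, 0.06,-0.34,0,0,0,0,-1, 0.08,-0.37,0,0,0,0,-1, 0.1,-0.4,0,0,0,0,-1]'
python3 tgt.py .567 -.104 .3316 0
```

```text
clock: 10.2
tcp_pos: [0.4366, 0.0804, 0.3183]
orientation: [0.383, 0.0, 0.924, 0.001]
wrist_force: [0.8, 0.3, 1.6]
finger_gap: 0.0116
grip_force: 68.1
clock: 11.2
tcp_pos: [0.4575, 0.0003, 0.3183]
orientation: [0.383, 0.001, 0.924, 0.001]
wrist_force: [-0.1, 1.8, 1.9]
finger_gap: 0.0117
grip_force: 68.2
t 11.2 tcp [4.575e-01 3.000e-04 3.183e-01] F [-0.1   1.79  1.89] grasp [4.443e-01 3.000e-04 3.315e-01]
shift/.2 [ 0.613 -0.521  0.001] turn/pi [-0.001  0.     0.   ] toolz [ 0.707  0.001 -0.707]
```

```bash
python3 -m jog '[0.02,-0.025,0,0,0,0,-1, 0.045,-0.05,0,0,0,0,-1, 0.07,-0.075,0,0,0,0,-1, 0.1,-0.1,0,0,0,0,-1, 0.13,-0.125,0,0,0,0,-1, 0.16,-0.15,0,0,0,0,-1, 0.19,-0.175,0,0,0,0,-1, 0.22,-0.2,0,0,0,0,-1, 0.25,-0.225,0,0,0,0,-1, 0.28,-0.25,0,0,0,0,-1, 0.31,-0.275,0,0,0,0,-1, 0.34,-0.3,0,0,0,0,-1]'
python3 -m jog '[0.03,-0.025,0,0,0,0,-1, 0.06,-0.05,0,0,0,0,-1, 0.09,-0.075,0,0,0,0,-1, 0.12,-0.1,0,0,0,0,-1, 0.15,-0.123,0,0,0,0,-1, 0.18,-0.145,0,0,0,0,-1, 0.205,-0.165,0,0,0,0,-1, 0.225,-0.182,0,0,0,0,-1, 0.242,-0.197,0,0,0,0,-1, 0.255,-0.208,0,0,0,0,-1, 0.263,-0.215,0,0,0,0,-1, 0.268,-0.22,0,0,0,0,-1]'
python3 -m jog '[0,0,0,0,0,0,-1, 0,0,0,0,0,0,-1, 0,0,0,0,0,0,-1, 0,0,0,0,0,0,-1, 0,0,0,0,0,0,-1, 0,0,0,0,0,0,-1, 0,0,0,0,0,0,-1, 0,0,0,0,0,0,-1, 0,0,0,0,0,0,-1, 0,0,0,0,0,0,-1, 0,0,0,0,0,0,-1, 0,0,0,0,0,0,-1]'
python3 tgt.py .567 -.104 .3316 0
python3 - <<'E'
from h import *
s,d=eyes.read_camera('side');t,dt=eyes.read_camera('top')
a=cv2.resize(s[120:320,200:400],(400,400),interpolation=cv2.INTER_CUBIC);b=cv2.resize(t[80:280,220:420],(400,400),interpolation=cv2.INTER_CUBIC)
cv2.imwrite('pics/bowl.png',np.hstack([a,b])[:,:,::-1])
for n,D in(('S',d),('T',dt)):
    C=cloud(n=='S' and 'side' or 'top',D)
    for z0,z1 in((.095,.105),(.2,.23),(.35,.42)):
        m=(np.hypot(C[...,0]-.613,C[...,1]+.104)<.045)&(C[...,2]>z0)&(C[...,2]<z1); q=C[m]
        if len(q)>4: print(n,z0,len(q),q.mean(0).round(4),q.min(0).round(3),q.max(0).round(3))
    m=(np.hypot(C[...,0]-.613,C[...,1]+.104)<.08)&(C[...,2]>.05)&(C[...,2]<.06); q=C[m]; print('rim',len(q),q.min(0).round(3),q.max(0).round(3))
E
```

```text
clock: 12.2
tcp_pos: [0.5259, -0.0597, 0.3183]
orientation: [0.383, 0.001, 0.924, 0.001]
wrist_force: [-2.1, 1.7, 3.5]
finger_gap: 0.0114
grip_force: 68.3
clock: 13.2
tcp_pos: [0.5791, -0.1034, 0.3183]
orientation: [0.383, 0.001, 0.924, 0.001]
wrist_force: [-0.6, 1.2, 2.0]
finger_gap: 0.0114
grip_force: 68.2
clock: 14.2
tcp_pos: [0.579, -0.1031, 0.3183]
orientation: [0.383, 0.001, 0.924, 0.001]
wrist_force: [-0.4, -0.1, 0.8]
finger_gap: 0.0114
grip_force: 68.1
t 14.2 tcp [ 0.579  -0.1031  0.3183] F [-0.38 -0.09  0.84] grasp [ 0.5657 -0.1032  0.3316]
shift/.2 [ 0.006 -0.004  0.   ] turn/pi [-0.001  0.     0.   ] toolz [ 0.707  0.001 -0.707]
S 0.095 8 [ 0.6292 -0.1213  0.099 ] [ 0.623 -0.128  0.096] [ 0.636 -0.109  0.101]
S 0.2 14 [ 0.6296 -0.1218  0.2141] [ 0.625 -0.128  0.202] [ 0.634 -0.114  0.222]
rim 123 [ 0.554 -0.163  0.05 ] [ 0.673 -0.043  0.058]
T 0.095 65 [ 0.6065 -0.1058  0.1004] [ 0.593 -0.13   0.095] [ 0.63  -0.087  0.105]
T 0.2 14 [ 0.6221 -0.0974  0.224 ] [ 0.59  -0.112  0.202] [ 0.634 -0.08   0.23 ]
T 0.35 105 [ 0.6097 -0.1048  0.3792] [ 0.604 -0.115  0.35 ] [ 0.621 -0.097  0.418]
rim 71 [ 0.555 -0.158  0.05 ] [ 0.672 -0.046  0.059]
```

View pics/bowl.png

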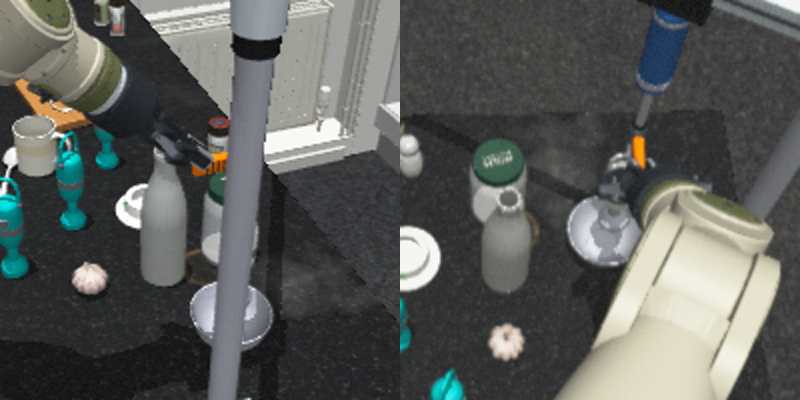

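The side crop shows the blender over the bowl at (240,290), partly hidden behind the post. In the top crop it is at (610,215), over the middle of the bowl at (605,230). The pull force is near zero, so the hook is up. I'll open the fingers and back out along the tool axis.

```bash
python3 -m jog '[0,0,0.002,0,0,0,-0.6, 0,0,0.002,0,0,0,-0.5, 0,0,0.002,0,0,0,-0.3, 0,0,0.002,0,0,0,0, 0,0,0.002,0,0,0,0, 0,0,0.002,0,0,0,0]'
python3 -m jog '[-0.03,0,0.032,0,0,0,0, -0.08,0,0.082,0,0,0,0, -0.15,0,0.152,0,0,0,0, -0.22,0,0.222,0,0,0,0, -0.3,0,0.302,0,0,0,0, -0.4,0,0.402,0,0,0,0, -0.5,0.1,0.45,0,0,0,0, -0.6,0.3,0.45,0,0,0,0, -0.7,0.4,0.45,0,0,0,0, -0.75,0.5,0.45,0,0,0,0, -0.75,0.5,0.45,0,0,0,0, -0.75,0.5,0.45,0,0,0,0]'
python3 -m jog '[0,0,0,0,0,0,0, 0,0,0,0,0,0,0, 0,0,0,0,0,0,0, 0,0,0,0,0,0,0, 0,0,0,0,0,0,0, 0,0,0,0,0,0,0, 0,0,0,0,0,0,0, 0,0,0,0,0,0,0, 0,0,0,0,0,0,0, 0,0,0,0,0,0,0, 0,0,0,0,0,0,0, 0,0,0,0,0,0,0]'
cat > chk.py <<'E'
from h import *
for k in range(3):
  for n in ('side','top'):
    p,D=eyes.read_camera(n); C=cloud(n,D); h=cv2.cvtColor(p,cv2.COLOR_RGB2HSV)
    o=(cv2.inRange(h,(8,180,100),(20,255,255))>0)&(C[...,2]>.3)&(C[...,2]<.36); print(n,'handle',C[o].mean(0).round(4),C[o].max(0)[2].round(3))
    for z0,z1 in((.09,.105),(.16,.2),(.35,.42)):
        m=(np.hypot(C[...,0]-.613,C[...,1]+.104)<.045)&(C[...,2]>z0)&(C[...,2]<z1); q=C[m]
        if len(q)>4: print(n,z0,len(q),q.mean(0).round(4),q.min(0).round(3),q.max(0).round(3))
  if k==2:
    cv2.imwrite('pics/end.png',p[60:330,180:450][:,:,::-1].repeat(2,0).repeat(2,1))
    for nm,c,r,z0,z1 in(('bottle',(.568,.054),.05,.06,.12),('jar',(.686,.062),.05,.138,.152),('garlic',(.446,.056),.04,.02,.06),('rim',(.613,-.104),.08,.05,.06)):
        q=C[(np.hypot(C[...,0]-c[0],C[...,1]-c[1])<r)&(C[...,2]>z0)&(C[...,2]<z1)]; print(nm,len(q),q.min(0).round(3),q.max(0).round(3))
print(env.get_state()['clock'])
E
python3 chk.py
```

```text
clock: 14.8
tcp_pos: [0.579, -0.1032, 0.3188]
orientation: [0.383, 0.001, 0.924, 0.001]
wrist_force: [0.3, 0.0, 0.0]
finger_gap: 0.0427
grip_force: 0.0
clock: 15.8
tcp_pos: [0.4284, -0.002, 0.4102]
orientation: [0.384, -0.001, 0.923, 0.001]
wrist_force: [-0.0, -0.2, 0.7]
finger_gap: 0.0428
grip_force: 0.0
clock: 16.8
tcp_pos: [0.429, -0.0032, 0.4089]
orientation: [0.383, 0.001, 0.924, 0.001]
wrist_force: [0.8, -0.3, -0.2]
finger_gap: 0.0428
grip_force: 0.0
side handle [ 0.561  -0.1076  0.3342] 0.343
side 0.09 11 [ 0.629  -0.1223  0.0979] [ 0.623 -0.13   0.094] [ 0.636 -0.109  0.101]
side 0.16 21 [ 0.6286 -0.1243  0.1841] [ 0.623 -0.131  0.163] [ 0.637 -0.116  0.199]
top handle [ 0.5684 -0.1033  0.3386] 0.344
top 0.09 85 [ 0.6056 -0.105   0.0993] [ 0.592 -0.13   0.09 ] [ 0.631 -0.087  0.105]
top 0.16 97 [ 0.5979 -0.1017  0.1829] [ 0.59  -0.129  0.16 ] [ 0.616 -0.082  0.2  ]
top 0.35 107 [ 0.609  -0.1052  0.3792] [ 0.604 -0.115  0.35 ] [ 0.619 -0.097  0.419]
side handle [ 0.5609 -0.1077  0.3343] 0.343
side 0.09 12 [ 0.63   -0.1213  0.0965] [ 0.623 -0.129  0.091] [ 0.636 -0.108  0.102]

[... 399 characters left out ...]
09 -0.1077  0.3342] 0.343
side 0.09 11 [ 0.6291 -0.1222  0.0977] [ 0.623 -0.129  0.094] [ 0.635 -0.111  0.102]
side 0.16 21 [ 0.6288 -0.124   0.1839] [ 0.624 -0.128  0.161] [ 0.637 -0.115  0.198]
top handle [ 0.5684 -0.1031  0.3389] 0.344
top 0.09 87 [ 0.6054 -0.1046  0.0991] [ 0.592 -0.13   0.091] [ 0.629 -0.087  0.105]
top 0.16 93 [ 0.5981 -0.1009  0.1829] [ 0.589 -0.129  0.161] [ 0.618 -0.083  0.2  ]
top 0.35 105 [ 0.6094 -0.1052  0.3793] [ 0.604 -0.115  0.351] [ 0.619 -0.097  0.419]
bottle 145 [0.531 0.021 0.06 ] [0.56  0.088 0.12 ]
jar 451 [0.649 0.026 0.138] [0.727 0.101 0.151]
garlic 245 [0.415 0.027 0.02 ] [0.471 0.081 0.058]
rim 102 [ 0.563 -0.164  0.05 ] [ 0.672 -0.046  0.06 ]
17.1
```

View pics/end.png

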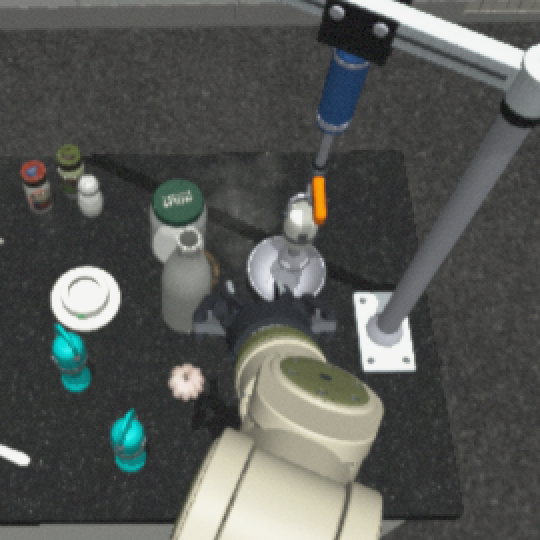

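The blender hangs still over the middle of the bowl at (295,240). The handle is back at full height, with its top at about 0.344 m as at the start. The bottle, jar, garlic and bowl are where they were, and the gripper touches nothing.

```bash
python3 -c "
from workcell import env
print(env.hand_in())"
```

```text
the job is handed in; nothing more can be done
None
```

Job handed in at about 17 s: the blender hangs still over the middle of the bowl with the hook fully up, and the bowl, bottle, jar and garlic are unmoved.

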